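Seat the coolant filler cap, then set the feed valve two turns open and hold it

TASK

First press the coolant reservoir's filler cap down until it is fully home. Then close the feed valve's handwheel (clockwise from above) to its stop and back it off exactly two turns. Finish while still gripping the wheel's upright handle at that setting, and leave the loose things on the bench where they are.

Things in the scene. Friction and masses are not known exactly. Their poses are not given: they have to be found in the camera images.
- valve: feed valve fixed to the bench: green cast body on a 130 x 100 mm dark foot plate, a short level pipe with flanges through it (reaching 112 mm to +x and 48 mm to -x of its own frame, below 70 mm height), and on top a steel handwheel. Origin: centre of the underside, on the wheel's axis, on the bench; z up. When the wheel is at its closed stop, the handle lies along this frame's +x.
- wheel_center (a point): centre of the handwheel, on its vertical axis at rim height, 120 mm above the bench. Rim 110 mm across its centre line, 12 mm thick bar, three spokes; hub and handle boss top out 130 mm above the bench. Only the handle stands higher. Does not turn with the wheel
- handle_mid (a point): middle of the wheel's black upright handle, a plain round 20 mm diameter, 56 mm long peg standing on the rim; its axis is vertical, 55 mm from the wheel's axis; this point is 160 mm above the bench, the handle reaches from 132 to 188 mm. The handle revolves freely on its own pin, so a gripper holding it from above need not turn while it goes round. Goes round with the wheel
- handle: the same revolving handle; origin at the centre of its lower end, 28 mm below handle_mid
- wheel (a joint): angle of the handwheel in rad: 0 at the closed stop (hard), growing counter-clockwise from above as the valve is opened, one turn = 6.283; it can open to 18 and starts between a quarter of a turn and a little over one turn open. Friction about 0.12 N m (2 to 3 N at the handle); stays where it is left
- reservoir: grey coolant reservoir fixed to the bench, 110 mm (x) x 130 mm (y), 85 mm high; origin at the centre of its underside. On its top a steel filler neck with the black cap at (-20, 25) mm in its frame, and a small fixed brass plug, 20 mm across and 12 mm high, at (30, -40) mm
- cap_top (a point): centre of the flat top of the black round push-on filler cap, 54 mm across. Fully home it is 109 mm above the bench; at the start it stands 5 to 9 mm higher
- cap (a joint): how far the cap still stands above its fully-home position, in m: 0 when fully home (hard stop). It slides straight down against about 7 N of friction plus a little damping and stays where it is left
- spanner: loose steel open-ended spanner, 190 mm long, lying flat; bystander
- pan_a: loose shallow aluminium pan, 90 mm across, 22 mm high; bystander, origin under its centre
- pan_b: loose aluminium bowl, 130 mm across, 28 mm high; bystander, origin under its centre
- carton: loose yellow carton 55 x 110 x 45 mm; bystander, origin under its centre
- stone: loose grey-brown abrasive block 50 x 90 x 30 mm; bystander, origin under its centre
- spray: loose spray bottle with a red trigger head, 68 mm across, 190 mm tall; bystander, origin under its centre
- barstub: loose steel bar, 40 mm diameter, 140 mm long, lying; bystander

How it is judged:
By the outcome, as a careful person would: the job done as asked, in the order asked, and still so for the second after the job is handed in, while the arm keeps its last pose, push and grip.
It also fails if it takes over 72 s, if anything falls off the work surface, if the arm or the gripper's body presses on something with over 40 N, if the wrist force passes 120 N, or if a joint passes its speed limit or range.

ROBOT

A 7-joint arm with a two-finger parallel gripper is mounted at the origin on the work surface. World frame = base frame: x ahead of the robot, y to its left, z up, the work surface at z = 0. Lengths are in m, angles in rad, forces in N, time in s.
With the tool pointing down it reaches from about 0.35 to 0.9 m from the base axis. Payload 19.9 kg.
Tool frame: the origin (TCP) lies midway between the tips of the shut fingers; the grasp point (between the pads) lies manip.grip_depth behind it (manip.grip_depth is the distance from the TCP to the grasp point, in m); z points along the fingers, y is the line along which they close (so a half turn about z gives the same grasp; the last joint's range is limited). The gripper opens to 94 mm and grips with 3 to 60 N. Pads are 16 mm wide; open, the fingers measure 119 mm over their backs; the gripper's body (75 mm by 177 mm) begins 78 mm behind the grasp point.
Start: joints at [-1.325, 0.417, -0.01, 1.614, 0.005, 1.111, -0.053], TCP at [0.177, 0.599, 0.175] pointing down, gripper open.
Joint ranges: [-2.81, 2.81], [-0.39, 2.02], [-1.27, 1.25], [0.06, 2.57], [-1.19, 4.33], [0.19, 2], [-2.82, 2.82]. Speed limits (rad/s): [1.89, 1.89, 2.39, 2.39, 3.01, 3.01, 3.01].

INTERFACE

Orientations are given as a unit quaternion [w, x, y, z].
In Python, from rig import manip, viewer gives the robot as it stands. The module is installed in compiled form; this text tells all that it offers.
- The arm moves only by the shell command python3 -m handwheel 'ROWS'. ROWS is JSON, one flat list of numbers, 7 for each row, row after row: the turn, a rotation vector about the tool's x, y, z each as a share of 360 degrees, from -1 to 1, then the shift along the tool's x, y, z each as a share of 0.5 m, from -1 to 1, then the opening, from 0 (shut) to 1 (fully open). In form: [ax, ay, az, dx, dy, dz, claw, ax, ay, az, dx, dy, dz, claw, ...]. A call has 1 to 5 rows; each row is the pose to reach, as a shift and turn from the pose commanded when the call began, along the tool's axes at that moment, turning the shorter way round; what a row does not reach only later rows make up. A row lasts 1/10 s, in which the tool goes at most 50 mm and 8.59 degrees, less where a joint would pass 70% of its speed; a pose out of reach is approached as far as the arm can. A call with a number of a shift or a turn outside -1 to 1 is refused whole. A call with a gripper value outside its range is refused whole. The fingers move at their own pace and stop on an object; the grip force is fixed at half the most. Time passes only in rows, so rows that repeat a pose let the fingers close. It gives the time, the measured TCP pose, the force, the opening and the grip force at its end, in the units of the state.
- manip.sense(): the state, without advancing time (a new reading comes with each control period).
- viewer.camera(name): name is "side" or "top" or "wrist"; returns a dict with "frame" (384x512x3 uint8, red, green, blue), "fx", "fy", "cx", "cy" (pixels), "rvec" (rotation vector, rad) and "tvec" (3), from world to camera coordinates, as OpenCV has them. Camera axes: x right, y down, z forward; pixel columns grow to the right and rows downward; lengths in m; the calibration is good to about 2 mm. A picture is of the moment at which its call begins. There is no depth.
- manip.sign_off(): hands the job in; it is judged then, once.
Trained networks look in the newest picture that a camera, given by its name, has taken for a name from the list of things; names that differ only in an ending like _2 or _b are one class to them, and where a whole thing is asked for, a point or a joint stands for the part that bears it (a point fixed in the world has none). Each returns a list of dicts, best first, with "score" (0 to 1); they miss things now and then, are a little off and sometimes report something else, mostly with a low value. They report only what shows in the picture. A call takes as long as a camera call.
- viewer.spot_in(camera, query): "rect" ([left, top, width, height] in pixels, round what is visible of it).
The state is a dict: "time_s": time; "q": joint angles; "qvel": joint speeds; "tau": joint torques, N m; "position": TCP position; "eef_rot": TCP orientation; "force": force on the tool from outside, world axes, zero at the start; "ft_torque": the same for the moment, N m; "opening": finger opening in m; "gripper_force": force on a finger pad.
Only numpy, scipy, OpenCV 4.12 (cv2) and the standard library are available. Lean on these libraries where they do the work, as an engineer would, in place of code of your own. Each camera call takes 0.05 s, during which the arm holds its last target. There are 200 camera calls.

## Working session

There is one attempt and no reset: what is moved stays moved. The work goes in short steps, Python scripts to look and compute and a shell command to move; the robot and the scene stay as the last step left them, time stands still between calls to the robot, and variables do not carry over. Pictures are saved under pics/ and viewed, at most 10 in all, crops included, and the job is handed in when it is done.

```bash
mkdir -p pics
python3 - <<'E'
from rig import manip, viewer
import cv2,numpy as np
s=manip.sense(); print({k:np.round(s[k],3).tolist() for k in s}, manip.grip_depth)
ims=[]
for c in("top","side"):
    d=viewer.camera(c); cv2.imwrite(f"pics/{c}0.png",d["frame"][:,:,::-1])
    print(c,d["fx"],d["cx"],d["cy"],d["rvec"],d["tvec"])
    for q in("valve","wheel","handle","handle_mid","wheel_center","reservoir","cap","cap_top","spray"):
        print(q,[(np.round(r["rect"]).tolist(),round(r["score"],2)) for r in viewer.spot_in(c,q)][:2])
E
```

```text
{'time_s': 0.0, 'q': [-1.325, 0.418, -0.01, 1.614, 0.005, 1.111, -0.053], 'qvel': [0.0, 0.002, -0.0, 0.001, -0.002, -0.0, 0.0], 'tau': [0.0, -85.126, 0.639, -42.599, -0.049, 0.019, 0.0], 'position': [0.177, 0.599, 0.175], 'eef_rot': [-0.0, 0.143, 0.99, -0.001], 'force': [0.381, 0.206, 0.28], 'ft_torque': [0.028, 0.031, -0.043], 'gripper_force': 0.0, 'opening': 0.094} 0.0188
top 494.37524614696565 255.98496065909316 194.1552539657215 [ 2.19315764 -2.17265619  0.08021604] [-0.01687377  0.60791932  1.83951042]
valve [([194.0, 177.0, 31.0, 50.0], 0.86)]
wheel [([192.0, 187.0, 37.0, 38.0], 0.61), ([246.0, 175.0, 10.0, 46.0], 0.6)]
handle []
handle_mid []
wheel_center [([193.0, 179.0, 37.0, 48.0], 0.96)]
reservoir [([297.0, 194.0, 34.0, 32.0], 0.82)]
cap [([302.0, 211.0, 10.0, 10.0], 0.76)]
cap_top [([302.0, 209.0, 14.0, 16.0], 0.71)]
spray [([372.0, 171.0, 28.0, 27.0], 0.95), ([193.0, 180.0, 36.0, 48.0], 0.34)]
side 470.10864217698514 259.7212991974359 182.75614500611962 [ 2.22310477 -0.47399738  0.24244792] [-0.54569444  0.25047899  1.30200241]
valve [([205.0, 142.0, 55.0, 62.0], 0.97), ([196.0, 125.0, 32.0, 25.0], 0.45)]
wheel [([208.0, 139.0, 41.0, 35.0], 0.64), ([231.0, 196.0, 57.0, 27.0], 0.55)]
handle [([239.0, 139.0, 10.0, 18.0], 0.54)]
handle_mid [([242.0, 141.0, 4.0, 19.0], 0.66)]
wheel_center [([206.0, 141.0, 55.0, 61.0], 0.8)]
reservoir [([251.0, 228.0, 53.0, 65.0], 0.88)]
cap [([256.0, 227.0, 22.0, 21.0], 0.66)]
cap_top [([249.0, 227.0, 54.0, 64.0], 0.74), ([256.0, 226.0, 25.0, 24.0], 0.56)]
spray [([344.0, 279.0, 45.0, 66.0], 0.59)]
```

Run:
```python
import cv2,numpy as np
a=cv2.imread("pics/top0.png")[130:280,150:430]; b=cv2.imread("pics/side0.png")[90:360,150:430]
a=cv2.resize(a,(560,300),interpolation=3); b=cv2.resize(b,(560,540),interpolation=3)
cv2.imwrite("pics/a.png",cv2.resize(a,(784,420),interpolation=3));cv2.imwrite("pics/b.png",b)
```

```text
(no output)
```

View pics/a.png

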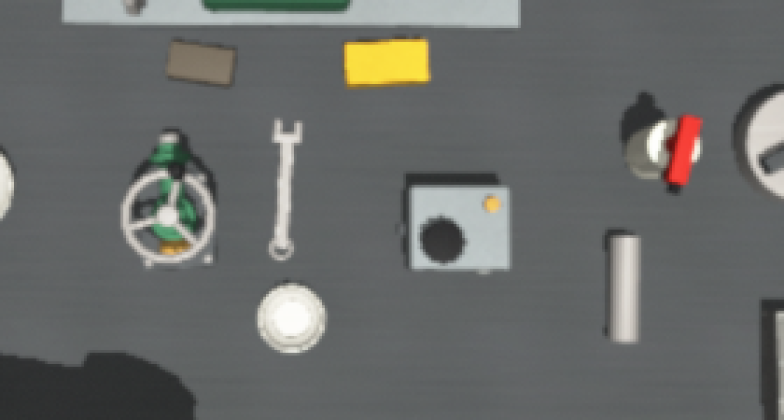

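View pics/b.png

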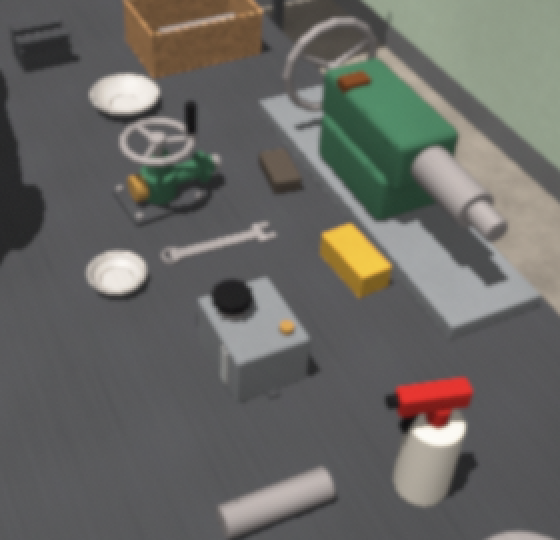

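The top view shows the wheel hub near pixel (210,207), the handle near (213,191) and the cap near (308,216). In the side view the wheel centre is near (228,160), the handle middle near (245,148) and the cap top near (266,236). Next I convert these to positions.

```bash
cat > h.py <<'E'
from rig import manip, viewer
import cv2,numpy as np
from scipy.spatial.transform import Rotation as R
def onplane(d,u,v,z):
    Rm=cv2.Rodrigues(np.array(d["rvec"],float))[0]; C=-Rm.T@np.array(d["tvec"])
    r=Rm.T@np.array([(u-d["cx"])/d["fx"],(v-d["cy"])/d["fy"],1]); return C+r*(z-C[2])/r[2]
def proj(d,p):
    Rm=cv2.Rodrigues(np.array(d["rvec"],float))[0]; c=Rm@np.array(p)+np.array(d["tvec"]); return np.array([c[0]/c[2]*d["fx"]+d["cx"],c[1]/c[2]*d["fy"]+d["cy"]])
def pose():
    s=manip.sense(); w,x,y,z=s["eef_rot"]; return s,np.array(s["position"]),R.from_quat([x,y,z,w])
def togo(p,yaw=None):
    """shift to TCP world p in tool units (share of 0.5 m); tool-z turn"""
    s,p0,r=pose(); return np.round(r.inv().apply(np.array(p)-p0)/0.5,4)
E
python3 - <<'E'
from h import *
t=viewer.camera("top"); s=viewer.camera("side")
for n,z,a,b in(("wheel",.12,(210,207.5),(228.5,160.5)),("handle",.16,(212.9,190.7),(245,148.5)),("handletop",.188,(212.9,190.7),(245,142.5)),("cap",.116,(307.9,215.7),(266,236.5)),
 ("spray",.19,(394,184),(367,287)),("plug",.097,(325.7,202.9),(293.5,253.5))):
    print(n,onplane(t,*a,z).round(4),onplane(s,*b,z).round(4))
_,p,r=pose(); print(r.as_matrix().round(3))
E
```

```text
wheel [0.5516 0.1521 0.12  ] [0.5561 0.1514 0.12  ]
handle [0.6085 0.1391 0.16  ] [0.6091 0.1397 0.16  ]
handletop [0.6062 0.1366 0.188 ] [0.6065 0.1332 0.188 ]
cap [ 0.5258 -0.1971  0.116 ] [ 0.5256 -0.1993  0.116 ]
spray [ 0.6349 -0.4847  0.19  ] [ 0.634  -0.4934  0.19  ]
plug [ 0.5732 -0.2633  0.097 ] [ 0.5741 -0.2681  0.097 ]
[[-0.959  0.283  0.   ]
 [ 0.283  0.959 -0.   ]
 [-0.    -0.    -1.   ]]
```

```bash
python3 -m handwheel '[0,0,0,0,0,-0.1,0, 0,0,0,0,0,-0.2,0, 0,0,0,-0.5,-0.6,-0.2,0, 0,0,0,-0.5,-0.6,-0.2,0, 0,0,0,-0.5,-0.6,-0.2,0]'; python3 -c "
from h import *
print(togo([.526,-.198,.2]))"
```

```text
time_s: 1.6
position: [0.2368, 0.4601, 0.2755]
eef_rot: [0.0, 0.143, 0.99, 0.0]
force: [0.1, 0.2, 0.4]
opening: 0.0576
gripper_force: 0.0
[-0.9268 -1.0991  0.1506]
```

```bash
for i in 1 ; do python3 -m handwheel '[0,0,0,-0.9,-1,0,0, 0,0,0,-0.9,-1,0,0, 0,0,0,-0.9,-1,0,0, 0,0,0,-0.9,-1,0,0, 0,0,0,-0.9,-1,0,0]'; done; python3 -c "
from h import *
print(togo([.526,-.198,.2]))"
```

```text
time_s: 2.1
position: [0.3446, 0.2343, 0.2757]
eef_rot: [0.0, 0.143, 0.99, 0.0]
force: [1.4, 0.9, -0.2]
opening: 0.0172
gripper_force: 0.0
[-0.5925 -0.7269  0.1509]
```

```bash
python3 -m handwheel '[0,0,0,-0.62,-0.74,0,0, 0,0,0,-0.62,-0.74,0,0, 0,0,0,-0.62,-0.74,0,0, 0,0,0,-0.62,-0.74,0,0, 0,0,0,-0.62,-0.74,0,0]'; python3 -c "
from h import *
print(togo([.526,-.198,.2]))"
```

```text
time_s: 2.6
position: [0.4443, 0.005, 0.2759]
eef_rot: [0.0, 0.143, 0.99, 0.0]
force: [2.3, 1.0, -0.6]
opening: 0.0002
gripper_force: 0.0
[-0.2713 -0.3433  0.1517]
```

```bash
python3 -m handwheel '[0,0,0,-0.27,-0.343,0,0, 0,0,0,-0.27,-0.343,0,0, 0,0,0,-0.27,-0.343,0,0, 0,0,0,-0.27,-0.343,0,0, 0,0,0,-0.27,-0.343,0.1,0]'
python3 - <<'E'
from h import *
print(togo([.526,-.198,.13]))
d=viewer.camera("wrist"); cv2.imwrite("pics/w1.png",d["frame"][:,:,::-1])
for z in(.114,.118): print(proj(d,[.526,-.198,z]))
print([(np.round(r["rect"]),r["score"]) for r in viewer.spot_in("wrist","cap")])
E
```

```text
time_s: 3.1
position: [0.5275, -0.2003, 0.232]
eef_rot: [0.004, 0.145, 0.989, -0.001]
force: [1.8, 1.0, -1.0]
opening: 0.0006
gripper_force: 0.0
[0.006  0.0039 0.2039]
[259.69996673 180.28505792]
[259.71074843 181.11136512]
[(array([237., 150.,  51.,  55.]), 0.62)]
```

View pics/w1.png

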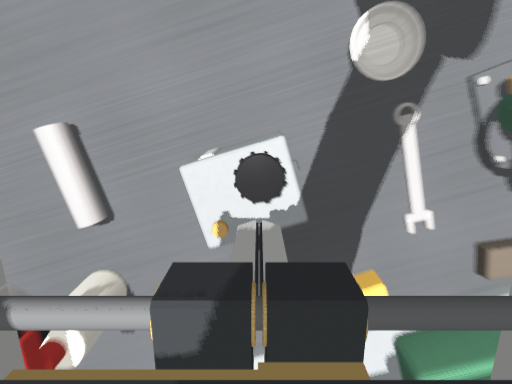

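The wrist view has the cap centre at about (260,178), within about 3 px of the predicted point. I'll descend.

```bash
python3 -m handwheel '[0,0,0,0,0,0.1,0, 0,0,0,0,0,0.19,0, 0,0,0,0,0,0.21,0, 0,0,0,0,0,0.216,0, 0,0,0,0,0,0.22,0]'; python3 -m handwheel '[0,0,0,0,0,0.003,0, 0,0,0,0,0,0.006,0, 0,0,0,0,0,0.009,0, 0,0,0,0,0,0.012,0, 0,0,0,0,0,0.015,0]'
```

```text
time_s: 3.7
position: [0.5257, -0.1947, 0.1206]
eef_rot: [0.001, 0.143, 0.99, 0.0]
force: [0.7, 0.2, 0.7]
opening: 0.0004
gripper_force: 0.0
time_s: 4.2
position: [0.5246, -0.1947, 0.1111]
eef_rot: [0.0, 0.143, 0.99, -0.0]
force: [-0.1, 0.1, -0.3]
opening: 0.0006
gripper_force: 0.0
```

```bash
python3 -m handwheel '[0,0,0,0,0,0.002,0, 0,0,0,0,0,0.004,0, 0,0,0,0,0,0.004,0]'
python3 - <<'E'
from h import *
s,p,r=pose(); print(p,s["force"],s["tau"])
d=viewer.camera("side"); u,v=map(int,proj(d,p)); f=d["frame"][v-60:v+60,u-70:u+70,::-1]
cv2.imwrite("pics/s1.png",cv2.resize(f,None,fx=4,fy=4,interpolation=3)); print(u,v)
E
```

```text
time_s: 4.5
position: [0.5244, -0.1947, 0.1089]
eef_rot: [-0.0, 0.143, 0.99, -0.0]
force: [0.4, 0.3, 0.7]
opening: 0.0003
gripper_force: 0.0
[ 0.52442426 -0.19465688  0.10888945] [0.37624047 0.300979   0.72424363] [ 5.73032512e-02 -6.97096467e+01  1.40357378e+01 -3.61933243e+01
  1.64659694e-02  7.69954990e-03  2.77414732e-02]
264 237
```

View pics/s1.png

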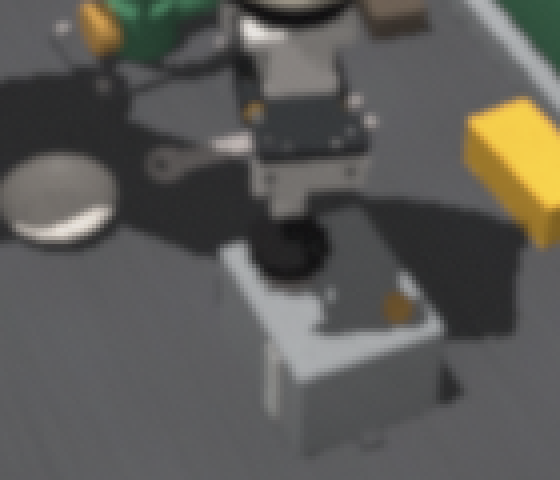

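The finger tips appear to end at the rear edge of the cap, at (290,215) in the crop, with almost no force. I'll check where the tip really is.

Run:
```python
from h import *
s,p,r=pose()
ims=[]
for c in("top","wrist"):
    d=viewer.camera(c); u,v=proj(d,p); print(c,u,v,[proj(d,p+[0,0,k]).round(1) for k in(.02,.04,.1)])
    u,v=int(u),int(v); h=30 if c=="top" else 60
    f=d["frame"][v-h:v+h,u-h:u+h,::-1]; ims.append(cv2.resize(f,(390,390),interpolation=3))
cv2.imwrite("pics/t1.png",np.hstack(ims))
```

```text
top 307.01460293984 216.12350488170287 [array([307.6, 216. ]), array([308.2, 215.8]), array([310. , 215.2])]
wrist 257.6214658453839 219.72291979136733 [array([257.5, 230.1]), array([257.5, 242.6]), array([257., 304.])]
```

View pics/t1.png

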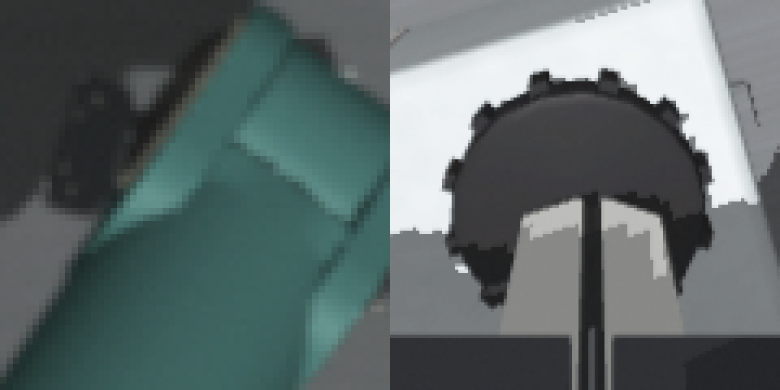

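```bash
python3 -m handwheel '[0,0,0,0,0,0.002,0, 0,0,0,0,0,0.004,0]';python3 -m handwheel '[0,0,0,0,0,0.002,0, 0,0,0,0,0,0.004,0]'
```

```text
time_s: 4.85
position: [0.5245, -0.1946, 0.107]
eef_rot: [0.0, 0.143, 0.99, -0.0]
force: [-0.2, 0.4, 0.4]
opening: 0.0004
gripper_force: 0.0
time_s: 5.05
position: [0.5245, -0.1946, 0.1049]
eef_rot: [-0.0, 0.143, 0.99, -0.0]
force: [-0.1, 0.3, -1.2]
opening: 0.0005
gripper_force: 0.0
```

```bash
python3 -m handwheel '[0,0,0,0,0,0.003,0, 0,0,0,0,0,0.006,0]';python3 -m handwheel '[0,0,0,0,0,0.003,0, 0,0,0,0,0,0.006,0]';python3 - <<'E'
from h import *
s,p,r=pose(); print(p,s["force"])
d=viewer.camera("side"); u,v=map(int,proj(d,p)); f=d["frame"][v-40:v+30,u-40:u+40,::-1]
f=np.clip(f.astype(float)*2,0,255).astype(np.uint8)
cv2.imwrite("pics/s2.png",cv2.resize(f,None,fx=7,fy=7,interpolation=0)); print(u,v)
E
```

```text
time_s: 5.25
position: [0.5245, -0.1947, 0.1019]
eef_rot: [0.0, 0.143, 0.99, -0.0]
force: [-0.2, 0.7, -0.4]
opening: 0.0007
gripper_force: 0.0
time_s: 5.45
position: [0.5245, -0.1947, 0.0989]
eef_rot: [-0.0, 0.143, 0.99, -0.0]
force: [-0.1, 0.0, -0.1]
opening: 0.0004
gripper_force: 0.0
[ 0.52447828 -0.19467853  0.09888355] [-0.09616567  0.04167137 -0.05454457]
264 239
```

View pics/s2.png

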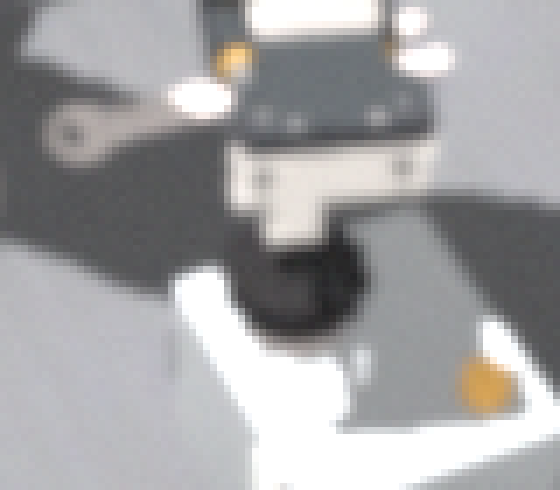

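```bash
python3 -m handwheel '[0,0,0,0,0,0.003,0, 0,0,0,0,0,0.006,0]';python3 -m handwheel '[0,0,0,0,0,0.003,0, 0,0,0,0,0,0.006,0]';python3 - <<'E'
from h import *
d=viewer.camera("side")
for z in (.09,.1,.11,.12): print(proj(d,[.5245,-.1947,z]))
E
```

```text
time_s: 5.7
position: [0.5245, -0.1947, 0.0959]
eef_rot: [0.0, 0.143, 0.99, -0.0]
force: [-0.9, -0.2, -0.3]
opening: 0.0009
gripper_force: 0.0
time_s: 5.9
position: [0.5245, -0.1946, 0.0929]
eef_rot: [-0.0, 0.143, 0.99, -0.0]
force: [0.2, 0.6, -0.1]
opening: 0.0005
gripper_force: 0.0
[264.70560289 242.16376597]
[264.78303963 239.6174324 ]
[264.86125471 237.04550479]
[264.94025992 234.44759532]
```

```bash
for i in 1 2; do :; done; python3 -m handwheel '[0,0,0,0,0,0.002,0, 0,0,0,0,0,0.004,0]';python3 -m handwheel '[0,0,0,0,0,0.002,0, 0,0,0,0,0,0.004,0]';python3 -m handwheel '[0,0,0,0,0,0.002,0, 0,0,0,0,0,0.004,0]'
```

```text
time_s: 6.15
position: [0.5245, -0.1947, 0.091]
eef_rot: [0.0, 0.143, 0.99, -0.0]
force: [0.3, -0.4, -0.1]
opening: 0.0002
gripper_force: 0.0
time_s: 6.35
position: [0.5245, -0.1947, 0.089]
eef_rot: [0.0, 0.143, 0.99, -0.0]
force: [0.1, 0.2, 1.0]
opening: 0.0003
gripper_force: 0.0
time_s: 6.55
position: [0.5246, -0.1947, 0.0872]
eef_rot: [0.0, 0.143, 0.99, 0.0]
force: [-1.7, 1.8, 6.1]
opening: 0.0004
gripper_force: 3.3
```

Contact at last, with the reported z reading well below the true height. I'll keep pressing.

```bash
python3 -m handwheel '[0,0,0,0,0,0.002,0, 0,0,0,0,0,0.004,0]';python3 -m handwheel '[0,0,0,0,0,0.002,0, 0,0,0,0,0,0.004,0]';python3 -m handwheel '[0,0,0,0,0,0.002,0, 0,0,0,0,0,0.004,0]'
```

```text
time_s: 6.75
position: [0.5246, -0.1947, 0.0853]
eef_rot: [0.0, 0.143, 0.99, 0.0]
force: [-1.9, 1.1, 6.9]
opening: 0.0007
gripper_force: 3.4
time_s: 6.95
position: [0.5245, -0.1947, 0.0833]
eef_rot: [0.0, 0.143, 0.99, 0.0]
force: [-3.0, 0.9, 5.4]
opening: 0.0004
gripper_force: 3.4
time_s: 7.15
position: [0.5246, -0.1947, 0.0813]
eef_rot: [0.0, 0.143, 0.99, 0.0]
force: [-2.6, 1.0, 6.7]
opening: 0.0005
gripper_force: 3.4
```

```bash
python3 -m handwheel '[0,0,0,0,0,0.002,0, 0,0,0,0,0,0.004,0]';python3 -m handwheel '[0,0,0,0,0,0.002,0]'
```

```text
time_s: 7.35
position: [0.5246, -0.1947, 0.0793]
eef_rot: [0.0, 0.143, 0.99, 0.0]
force: [-1.3, 2.1, 9.4]
opening: 0.0003
gripper_force: 5.2
time_s: 7.45
position: [0.5248, -0.1948, 0.079]
eef_rot: [0.0, 0.143, 0.99, 0.0]
force: [-10.3, 5.4, 34.2]
opening: 0.0006
gripper_force: 17.3
```

Fully home: the force climbed to 34 N at reported z 0.079, after 8 mm of travel. True height is therefore about 30 mm above the reported value. I'll retract and check the x/y bias.

```bash
python3 -m handwheel '[0,0,0,0,0,-0.05,0, 0,0,0,0,0,-0.15,0, 0,0,0,0,0,-0.25,0, 0,0,0,0,0,-0.35,0, 0,0,0,0,0,-0.35,0.5]'
python3 - <<'E'
from h import *
d=viewer.camera("side")
print(onplane(d,266.2,234.4,.129),onplane(d,266.9,239.7,.112)) 
s,p,r=pose(); print(p,s["force"])
for q in("cap","cap_top"): print([(np.round(k["rect"],1),k["score"]) for k in viewer.spot_in("side",q)][:1])
f=d["frame"][90:290,190:330,::-1]
cv2.imwrite("pics/s3.png",cv2.resize(f,None,fx=3,fy=3,interpolation=3))
E
```

```text
time_s: 7.95
position: [0.5267, -0.196, 0.259]
eef_rot: [0.004, 0.143, 0.99, -0.0]
force: [-0.3, -0.4, -1.2]
opening: 0.0051
gripper_force: 0.0
[ 0.52378099 -0.20372837  0.129     ] [ 0.52452476 -0.20748245  0.112     ]
[ 0.52574091 -0.19511272  0.25573109] [-0.80482781  0.40362926 -0.8062754 ]
[(array([253.6, 230.7,  22.8,  19.5]), 0.71)]
[(array([256.7, 230.4,  22.7,  17.5]), 0.59)]
```

View pics/s3.png

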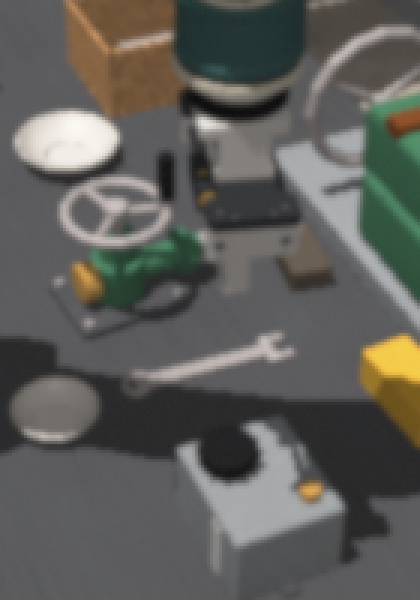

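The cap is home, low on its neck. The finger tips are at about crop (235,290), i.e. frame (268,187). Next I move above the handle.

Run:
```python
from h import *
d=viewer.camera("side"); s,p,r=pose()
for k in(0,.015,.03,.045): print(proj(d,p+[0,0,k]))
print(togo([.608,.1385,.24]))
```

```text
[265.82894848 197.47068481]
[265.96486396 192.93795267]
[266.10302226 188.33042373]
[266.24347934 183.64623121]
[0.027  0.6859 0.024 ]
```

```bash
python3 -m handwheel '[0,0,0,0.027,0.686,0,0.7, 0,0,0,0.027,0.686,0,0.7, 0,0,0,0.027,0.686,0,0.7, 0,0,0,0.027,0.686,0,0.7, 0,0,0,0.027,0.686,0,0.7]'; python3 -c "
from h import *
print(togo([.608,.1385,.24]))"
```

```text
time_s: 8.65
position: [0.5853, 0.0498, 0.2516]
eef_rot: [-0.001, 0.143, 0.99, -0.0]
force: [-0.2, 0.2, 0.2]
opening: 0.0615
gripper_force: 0.0
[0.0066 0.1831 0.0231]
```

```bash
python3 -m handwheel '[0,0,0,0.01,0.2,0,0.7, 0,0,0,0.01,0.2,0,0.7, 0,0,0,0.01,0.2,0,0.7]'
python3 - <<'E'
from h import *
print(togo([.608,.1385,.18]))
d=viewer.camera("wrist"); s,p,r=pose(); print(p)
print(proj(d,[.608,.1385,.188]),proj(d,[.608,.1385,.158]),proj(d,[.553,.152,.12]),proj(d,[.553,.152,.09]))
cv2.imwrite("pics/w2.png",d["frame"][:,:,::-1])
for q in("handle","handle_mid"): print([(np.round(k["rect"],1),k["score"]) for k in viewer.spot_in("wrist",q)][:2])
E
```

```text
time_s: 8.95
position: [0.6086, 0.1527, 0.2501]
eef_rot: [-0.002, 0.139, 0.99, -0.0]
force: [-0.3, 0.1, 0.2]
opening: 0.0656
gripper_force: 0.0
[-0.0071 -0.0275  0.1402]
[0.60855221 0.14857511 0.25048092]
[242.33634128 200.5940659 ] [243.8726102  192.44983407] [242.88304731 131.78462236] [244.15432034 130.34062311]
[(array([237.1, 175.6,  21.7,  33.8]), 0.85)]
[(array([236.3, 183.5,  25.7,  26.8]), 0.73)]
```

View pics/w2.png

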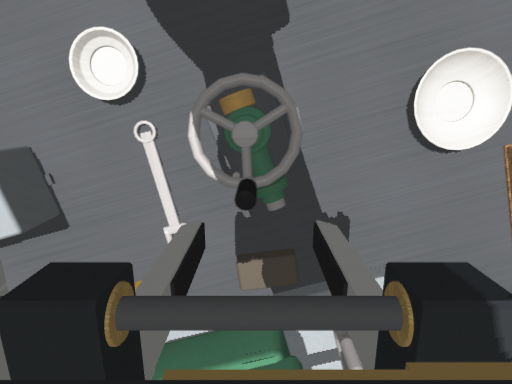

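The wrist view shows the handle top at (247,197) and the hub at (245,132). Both are close to prediction, with the handle about 3 mm to +y. I'll line up and descend.

```bash
python3 -m handwheel '[0,0,0,0,-0.018,0.05,0.7, 0,0,0,0,-0.018,0.12,0.7, 0,0,0,0,-0.018,0.19,0.7, 0,0,0,0,-0.018,0.24,0.7, 0,0,0,0,-0.018,0.27,0.7]'
python3 - <<'E'
from h import *
s,p,r=pose(); print(p,s["force"])
ims=[]
d=viewer.camera("side"); ims.append(cv2.resize(d["frame"][110:210,190:290,::-1],(390,390),interpolation=3))
d=viewer.camera("wrist"); ims.append(cv2.resize(d["frame"][100:330,130:360,::-1],(390,390)))
cv2.imwrite("pics/g1.png",np.hstack(ims))
E
```

```text
time_s: 9.6
position: [0.6056, 0.1346, 0.1159]
eef_rot: [-0.001, 0.144, 0.99, -0.001]
force: [-0.5, -0.1, 0.6]
opening: 0.0655
gripper_force: 0.0
[0.60563116 0.13461189 0.11592691] [-0.47008249 -0.06467383  0.55382763]
```

View pics/g1.png

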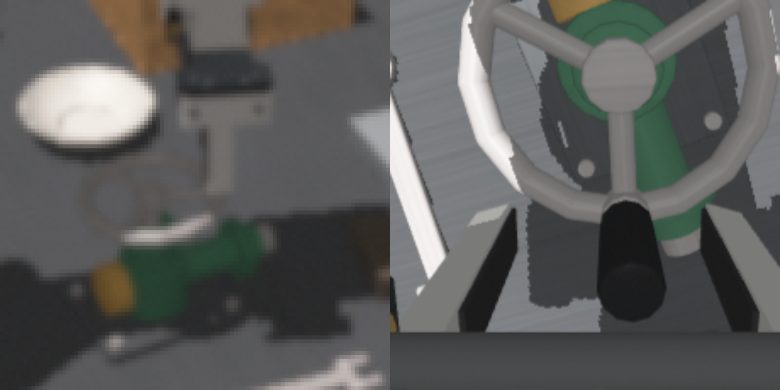

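The handle stands between the pads, about 5 mm to +y of their midline and centred across the pad width. I'll shift and close.

```bash
python3 -m handwheel '[0,0,0,0,0.01,0.01,0.7, 0,0,0,0,0.01,0.01,0, 0,0,0,0,0.01,0.01,0, 0,0,0,0,0.01,0.01,0, 0,0,0,0,0.01,0.01,0]';python3 -m handwheel '[0,0,0,0,0,0,0,0,0,0,0,0,0,0,0,0,0,0,0,0,0]'
```

```text
time_s: 10.2
position: [0.6083, 0.1412, 0.1134]
eef_rot: [0.0, 0.143, 0.99, 0.0]
force: [-0.5, -0.1, 0.9]
opening: 0.0375
gripper_force: 0.0
time_s: 10.5
position: [0.6081, 0.1412, 0.1131]
eef_rot: [0.0, 0.143, 0.99, -0.0]
force: [-0.5, 1.2, 1.0]
opening: 0.0196
gripper_force: 30.0
```

Gripped at 19.6 mm opening with 30 N. Next, a planner for points on the wheel circle, starting with a short clockwise arc.

```bash
cat > c.py <<'E'
import sys; from h import *
# usage: c.py cx cy step_deg n : rows' shifts along circle from the present angle
cx,cy,st,n=map(float,sys.argv[1:5])
s,p,r=pose(); c=np.array([cx,cy]); v=p[:2]-c; a=np.arctan2(v[1],v[0])
print("ang",np.degrees(a).round(1),"rad",np.hypot(*v).round(4),"pos",p.round(4),"F",np.round(s["force"],1),"dz",round((p[2]-.113)/.5,3))
u=v/np.hypot(*v)
f=np.array(s["force"][:2]); print("radial F",round(f@u,1),"tang ccw F",round(f@[-u[1],u[0]],1))
for i in range(1,int(n)+1):
    t=a+np.radians(st)*i; q=np.array([cx+.055*np.cos(t),cy+.055*np.sin(t),p[2]])
    print((r.inv().apply(q-p)/.5).round(3)[:2], end=" ")
print()
E
python3 c.py .5546 .1543 -10 5
```

```text
ang -13.8 rad 0.0551 pos [0.6081 0.1412 0.1131] F [-0.5  1.2  1. ] dz 0.0
radial F -0.8 tang ccw F 1.1
[ 0.001 -0.019] [ 0.005 -0.038] [ 0.012 -0.056] [ 0.023 -0.072] [ 0.035 -0.086]
```

```bash
python3 -m handwheel '[0,0,0,0.001,-0.019,0,0, 0,0,0,0.005,-0.038,0,0, 0,0,0,0.012,-0.056,0,0, 0,0,0,0.023,-0.072,0,0, 0,0,0,0.035,-0.086,0,0]'; python3 c.py .5546 .1543 -15 5
```

```text
time_s: 11.0
position: [0.5785, 0.1041, 0.1131]
eef_rot: [0.0, 0.143, 0.99, -0.0]
force: [1.3, 3.0, 1.4]
opening: 0.0196
gripper_force: 30.0
ang -64.5 rad 0.0556 pos [0.5785 0.1041 0.1131] F [1.3 3.  1.4] dz 0.0
radial F -2.2 tang ccw F 2.5
[ 0.024 -0.015] [ 0.052 -0.025] [ 0.08  -0.027] [ 0.108 -0.022] [ 0.134 -0.01 ]
```

```bash
python3 -m handwheel '[0,0,0,0.024,-0.015,0,0, 0,0,0,0.052,-0.025,0,0, 0,0,0,0.08,-0.027,0,0, 0,0,0,0.108,-0.022,0,0, 0,0,0,0.134,-0.01,0,0]'; python3 c.py .5546 .1543 -15 5
```

```text
time_s: 11.5
position: [0.5122, 0.1184, 0.113]
eef_rot: [-0.0, 0.143, 0.99, -0.0]
force: [5.3, -0.4, 0.1]
opening: 0.0194
gripper_force: 30.0
ang -139.7 rad 0.0556 pos [0.5122 0.1184 0.113 ] F [ 5.3 -0.4  0.1] dz 0.0
radial F -3.8 tang ccw F 3.7
[0.021 0.02 ] [0.037 0.043] [0.047 0.07 ] [0.049 0.099] [0.044 0.127]
```

```bash
python3 -m handwheel '[0,0,0,0.021,0.02,0,0, 0,0,0,0.037,0.043,0,0, 0,0,0,0.047,0.07,0,0, 0,0,0,0.049,0.099,0,0, 0,0,0,0.044,0.127,0,0]'; python3 c.py .5546 .1543 -15 5
```

```text
time_s: 12.0
position: [0.5106, 0.1872, 0.1131]
eef_rot: [0.0, 0.143, 0.99, -0.0]
force: [6.9, -9.8, 0.3]
opening: 0.0199
gripper_force: 30.0
ang 143.2 rad 0.055 pos [0.5106 0.1872 0.1131] F [ 6.9 -9.8  0.3] dz 0.0
radial F -11.4 tang ccw F 3.7
[-0.013  0.025] [-0.033  0.046] [-0.057  0.062] [-0.085  0.07 ] [-0.113  0.071]
```

```bash
python3 c.py .5556 .1530 -15 5
```

```text
ang 142.8 rad 0.0565 pos [0.5106 0.1872 0.1131] F [ 6.9 -9.8  0.3] dz 0.0
radial F -11.5 tang ccw F 3.6
[-0.017  0.024] [-0.036  0.045] [-0.061  0.06 ] [-0.088  0.068] [-0.117  0.069]
```

```bash
python3 -m handwheel '[0,0,0,-0.017,0.024,0,0, 0,0,0,-0.036,0.045,0,0, 0,0,0,-0.061,0.06,0,0, 0,0,0,-0.088,0.068,0,0, 0,0,0,-0.117,0.069,0,0]'; python3 c.py .5556 .1530 -8 5
```

```text
time_s: 12.5
position: [0.5768, 0.2042, 0.113]
eef_rot: [-0.0, 0.142, 0.99, 0.0]
force: [-6.3, -7.2, 11.2]
opening: 0.0196
gripper_force: 30.0
ang 67.5 rad 0.0554 pos [0.5768 0.2042 0.113 ] F [-6.3 -7.2 11.2] dz -0.0
radial F -9.1 tang ccw F 3.1
[-0.015 -0.004] [-0.03  -0.008] [-0.043 -0.015] [-0.056 -0.024] [-0.067 -0.034]
```

```bash
python3 c.py .5550 .1515 -8 5
```

```text
ang 67.5 rad 0.057 pos [0.5768 0.2042 0.113 ] F [-6.3 -7.2 11.2] dz -0.0
radial F -9.1 tang ccw F 3.1
[-0.015 -0.007] [-0.029 -0.012] [-0.043 -0.018] [-0.056 -0.027] [-0.067 -0.037]
```

```bash
python3 -m handwheel '[0,0,0,-0.015,-0.007,-0.002,0, 0,0,0,-0.029,-0.012,-0.002,0, 0,0,0,-0.043,-0.018,-0.002,0, 0,0,0,-0.056,-0.027,-0.002,0, 0,0,0,-0.067,-0.037,-0.002,0]'; python3 c.py .5550 .1515 -4 5
```

```text
time_s: 13.0
position: [0.6039, 0.1777, 0.1132]
eef_rot: [0.0, 0.142, 0.99, 0.001]
force: [5.2, 5.7, -7.0]
opening: 0.0193
gripper_force: 30.0
ang 28.2 rad 0.0555 pos [0.6039 0.1777 0.1132] F [ 5.2  5.7 -7. ] dz 0.0
radial F 7.3 tang ccw F 2.5
[-0.005 -0.006] [-0.009 -0.012] [-0.014 -0.019] [-0.018 -0.025] [-0.021 -0.032]
```

```bash
python3 -m handwheel '[0,0,0,-0.004,-0.005,0.001,0, 0,0,0,-0.008,-0.011,0.001,0, 0,0,0,-0.012,-0.018,0.001,0]'; python3 c.py .5550 .152 -3 5
```

```text
time_s: 13.3
position: [0.6077, 0.1671, 0.1132]
eef_rot: [0.001, 0.142, 0.99, 0.001]
force: [9.1, 5.5, -6.6]
opening: 0.0194
gripper_force: 30.0
ang 16.0 rad 0.0548 pos [0.6077 0.1671 0.1132] F [ 9.1  5.5 -6.6] dz 0.0
radial F 10.3 tang ccw F 2.8
[-0.003 -0.005] [-0.006 -0.01 ] [-0.008 -0.015] [-0.011 -0.02 ] [-0.012 -0.026]
```

```bash
python3 -m handwheel '[0,0,0,-0.005,-0.004,0,0, 0,0,0,-0.008,-0.009,0,0]'; python3 c.py .556 .152 -2 3;  python3 -m handwheel '[0,0,0,-0.002,-0.004,0,0, 0,0,0,-0.003,-0.007,0,0]'; python3 c.py .556 .152 -2 3
```

```text
time_s: 13.5
position: [0.6091, 0.1607, 0.1131]
eef_rot: [-0.0, 0.143, 0.99, 0.0]
force: [0.4, 2.1, -1.0]
opening: 0.0194
gripper_force: 30.0
ang 9.4 rad 0.0538 pos [0.6091 0.1607 0.1131] F [ 0.4  2.1 -1. ] dz 0.0
radial F 0.7 tang ccw F 2.0
[-0.004 -0.002] [-0.005 -0.006] [-0.007 -0.01 ] 
time_s: 13.7
position: [0.6093, 0.1579, 0.1132]
eef_rot: [-0.0, 0.142, 0.99, 0.001]
force: [3.9, 15.0, -6.0]
opening: 0.0199
gripper_force: 30.0
ang 6.3 rad 0.0536 pos [0.6093 0.1579 0.1132] F [ 3.9 15.  -6. ] dz 0.0
radial F 5.5 tang ccw F 14.5
[-0.004 -0.003] [-0.005 -0.006] [-0.006 -0.01 ]
```

```bash
python3 -m handwheel '[0,0,0,-0.001,-0.003,0,0, 0,0,0,-0.001,-0.003,0,0]'; python3 c.py .556 .152 2 2
```

```text
time_s: 13.9
position: [0.6093, 0.1579, 0.1132]
eef_rot: [-0.0, 0.142, 0.99, 0.002]
force: [3.8, 16.3, -6.6]
opening: 0.02
gripper_force: 30.0
ang 6.3 rad 0.0536 pos [0.6093 0.1579 0.1132] F [ 3.8 16.3 -6.6] dz 0.0
radial F 5.6 tang ccw F 15.7
[-0.001  0.005] [0.001 0.008]
```

The closed stop is reached: force rises and the tool no longer moves. I'll save a reference picture and refit the circle from the recorded points.

```bash
python3 - <<'E'
from h import *
from scipy.optimize import least_squares
P=np.array([(.6081,.1412),(.5785,.1041),(.5122,.1184),(.5106,.1872),(.5768,.2042),(.6039,.1777),(.6077,.1671),(.6091,.1607),(.6093,.1579)])
f=least_squares(lambda c:np.hypot(*(P-c).T)-.055,[.555,.152]); print(f.x,f.fun.round(4))
f=least_squares(lambda c:np.hypot(*(P-c[:2]).T)-c[2],[.555,.152,.055]); print(f.x,f.fun.round(4))
for n in("wrist","side"): cv2.imwrite(f"pics/ref_{n}.png",viewer.camera(n)["frame"][:,:,::-1])
s,p,_=pose(); print(p,s["force"],[(np.round(k["rect"],1),k["score"]) for k in viewer.spot_in("wrist","handle")][:1])
E
python3 c.py .5547 .1527 15 5
```

```text
[0.55445052 0.15374571] [ 0.0001  0.0002  0.0001  0.0002  0.0002 -0.0001 -0.0001  0.0001  0.    ]
[0.55438584 0.15373681 0.05509967] [ 0.0001  0.0001 -0.0001  0.      0.0001 -0.0001 -0.0001  0.0001 -0.    ]
[0.60932957 0.15786725 0.11323161] [ 2.98039624 15.12488922 -7.09746766] [(array([241.2, 217.6,  39.8,  70.8]), 0.66)]
ang 5.4 rad 0.0549 pos [0.6093 0.1579 0.1132] F [ 2.8 15.6 -6.4] dz 0.0
radial F 4.3 tang ccw F 15.2
[0.014 0.025] [0.034 0.046] [0.058 0.06 ] [0.086 0.068] [0.115 0.069]
```

The fit is excellent (residuals ≤0.2 mm), so the measured TCP follows the handle: centre (0.5544, 0.1537), stop angle 4.3°. I'll add compliance compensation and open two turns.

```bash
sed -i 's/(q-p)\/.5/(q-p+F3)\/.5/; s/^u=v/F3=np.array([*s["force"][:2],0])\/4000\nu=v/' c.py; sed -i 's/round(1),"rad"/round(2),"rad"/' c.py; python3 c.py .55444 .15374 18 5
```

```text
ang 4.33 rad 0.055 pos [0.6093 0.1579 0.1132] F [ 2.8 15.6 -6.4] dz 0.0
radial F 4.0 tang ccw F 15.3
[0.018 0.038] [0.043 0.061] [0.075 0.075] [0.109 0.079] [0.143 0.072]
```

```bash
python3 -m handwheel '[0,0,0,0.018,0.038,0,0, 0,0,0,0.043,0.061,0,0, 0,0,0,0.075,0.075,0,0, 0,0,0,0.109,0.079,0,0, 0,0,0,0.143,0.072,0,0]'; python3 c.py .55444 .15374 18 5
```

```text
time_s: 14.55
position: [0.5505, 0.2088, 0.1131]
eef_rot: [0.0, 0.143, 0.99, -0.001]
force: [4.0, -11.5, -2.9]
opening: 0.0197
gripper_force: 30.0
ang 94.08 rad 0.0552 pos [0.5505 0.2088 0.1131] F [  4.  -11.5  -2.9] dz 0.0
radial F -11.8 tang ccw F -3.2
[ 0.026 -0.022] [ 0.05  -0.048] [ 0.064 -0.079] [ 0.068 -0.113] [ 0.061 -0.147]
```

```bash
python3 -m handwheel '[0,0,0,0.026,-0.022,0,0, 0,0,0,0.05,-0.048,0,0, 0,0,0,0.064,-0.079,0,0, 0,0,0,0.068,-0.113,0,0, 0,0,0,0.061,-0.147,0,0]'; python3 c.py .55444 .15374 18 5
```

```text
time_s: 15.05
position: [0.4996, 0.1476, 0.1132]
eef_rot: [-0.001, 0.142, 0.99, 0.0]
force: [10.0, 3.3, -12.0]
opening: 0.0194
gripper_force: 30.0
ang -173.57 rad 0.0552 pos [0.4996 0.1476 0.1132] F [ 10.    3.3 -12. ] dz 0.0
radial F -10.3 tang ccw F -2.1
[-0.023 -0.026] [-0.049 -0.048] [-0.081 -0.061] [-0.115 -0.064] [-0.149 -0.056]
```

```bash
python3 -m handwheel '[0,0,0,-0.023,-0.026,0,0, 0,0,0,-0.049,-0.048,0,0, 0,0,0,-0.081,-0.061,0,0, 0,0,0,-0.115,-0.064,0,0, 0,0,0,-0.149,-0.056,0,0]'; python3 c.py .55444 .15374 18 5
```

```text
time_s: 15.55
position: [0.5641, 0.0991, 0.1131]
eef_rot: [-0.001, 0.143, 0.99, 0.0]
force: [-5.6, 17.3, -0.6]
opening: 0.0195
gripper_force: 30.0
ang -79.98 rad 0.0555 pos [0.5641 0.0991 0.1131] F [-5.6 17.3 -0.6] dz 0.0
radial F -18.0 tang ccw F -2.5
[-0.022  0.028] [-0.043  0.056] [-0.054  0.089] [-0.054  0.123] [-0.044  0.156]
```

```bash
sed -i 's/4000/2500/' c.py; python3 c.py .55444 .15374 18 5
```

```text
ang -79.98 rad 0.0555 pos [0.5641 0.0991 0.1131] F [-5.6 17.3 -0.6] dz 0.0
radial F -18.0 tang ccw F -2.5
[-0.019  0.033] [-0.04   0.061] [-0.051  0.093] [-0.051  0.128] [-0.041  0.16 ]
```

```bash
python3 -m handwheel '[0,0,0,-0.019,0.033,0,0, 0,0,0,-0.04,0.061,0,0, 0,0,0,-0.051,0.093,0,0, 0,0,0,-0.051,0.128,0,0, 0,0,0,-0.041,0.16,0,0]'; python3 c.py .55444 .15374 18 5
```

```text
time_s: 16.05
position: [0.6065, 0.1693, 0.113]
eef_rot: [-0.001, 0.144, 0.99, -0.001]
force: [-18.7, -8.0, 7.7]
opening: 0.0195
gripper_force: 30.0
ang 16.62 rad 0.0543 pos [0.6065 0.1693 0.113 ] F [-18.7  -8.    7.7] dz -0.0
radial F -20.2 tang ccw F -2.4
[0.034 0.016] [0.064 0.033] [0.098 0.04 ] [0.132 0.036] [0.164 0.022]
```

```bash
python3 -m handwheel '[0,0,0,0,0,0,0,0,0,0,0,0,0,0]'; python3 c.py .55444 .15374 15 5
```

```text
time_s: 16.25
position: [0.6056, 0.1711, 0.1132]
eef_rot: [-0.001, 0.142, 0.99, -0.0]
force: [-5.0, 1.1, -2.2]
opening: 0.0195
gripper_force: 30.0
ang 18.76 rad 0.054 pos [0.6056 0.1711 0.1132] F [-5.   1.1 -2.2] dz 0.0
radial F -4.4 tang ccw F 2.7
[0.022 0.022] [0.046 0.037] [0.074 0.046] [0.102 0.047] [0.13  0.041]
```

```bash
sed -i 's/2500/8000/' c.py; python3 c.py .55444 .15374 14 5
```

```text
ang 18.76 rad 0.054 pos [0.6056 0.1711 0.1132] F [-5.   1.1 -2.2] dz 0.0
radial F -4.4 tang ccw F 2.7
[0.018 0.021] [0.04  0.036] [0.065 0.045] [0.092 0.048] [0.118 0.044]
```

```bash
python3 -m handwheel '[0,0,0,0.018,0.021,0,0, 0,0,0,0.04,0.036,0,0, 0,0,0,0.065,0.045,0,0, 0,0,0,0.092,0.048,0,0, 0,0,0,0.118,0.044,0,0]'; python3 c.py .55444 .15374 14 5
```

```text
time_s: 16.75
position: [0.5551, 0.2091, 0.1132]
eef_rot: [-0.0, 0.142, 0.99, 0.0]
force: [3.0, -3.8, -8.9]
opening: 0.0199
gripper_force: 30.0
ang 89.35 rad 0.0554 pos [0.5551 0.2091 0.1132] F [ 3.  -3.8 -8.9] dz 0.0
radial F -3.8 tang ccw F -3.1
[ 0.024 -0.012] [ 0.045 -0.028] [ 0.062 -0.049] [ 0.073 -0.073] [ 0.079 -0.099]
```

```bash
python3 -m handwheel '[0,0,0,0.024,-0.012,0,0, 0,0,0,0.045,-0.028,0,0, 0,0,0,0.062,-0.049,0,0, 0,0,0,0.073,-0.073,0,0, 0,0,0,0.079,-0.099,0,0]'; python3 c.py .55444 .15374 14 5
```

```text
time_s: 17.25
position: [0.5018, 0.1738, 0.1132]
eef_rot: [-0.001, 0.142, 0.99, 0.001]
force: [-0.3, 3.0, -7.6]
opening: 0.0194
gripper_force: 30.0
ang 159.12 rad 0.0563 pos [0.5018 0.1738 0.1132] F [-0.3  3.  -7.6] dz 0.0
radial F 1.3 tang ccw F -2.7
[-0.003 -0.026] [-0.011 -0.052] [-0.025 -0.075] [-0.043 -0.094] [-0.066 -0.108]
```

The tool slipped about 1 mm along the pads, so the effective TCP centre shifts. I'll replan around (0.5533, 0.1541).

```bash
python3 c.py .5533 .1541 14 5
```

```text
ang 159.05 rad 0.0551 pos [0.5018 0.1738 0.1132] F [-0.3  3.  -7.6] dz 0.0
radial F 1.3 tang ccw F -2.7
[-0.001 -0.026] [-0.009 -0.052] [-0.022 -0.075] [-0.041 -0.094] [-0.064 -0.108]
```

```bash
python3 -m handwheel '[0,0,0,-0.001,-0.026,0,0, 0,0,0,-0.009,-0.052,0,0, 0,0,0,-0.022,-0.075,0,0, 0,0,0,-0.041,-0.094,0,0, 0,0,0,-0.064,-0.108,0,0]'; python3 c.py .5533 .1541 13 5
```

```text
time_s: 17.75
position: [0.5188, 0.1111, 0.1133]
eef_rot: [-0.001, 0.143, 0.99, 0.0]
force: [0.6, 6.2, -11.9]
opening: 0.0193
gripper_force: 30.0
ang -128.78 rad 0.0552 pos [0.5188 0.1111 0.1133] F [  0.6   6.2 -11.9] dz 0.001
radial F -5.2 tang ccw F -3.4
[-0.024 -0.005] [-0.049 -0.006] [-0.073 -0.002] [-0.096  0.008] [-0.116  0.023]
```

```bash
python3 -m handwheel '[0,0,0,-0.024,-0.005,0,0, 0,0,0,-0.049,-0.006,0,0, 0,0,0,-0.073,-0.002,0,0, 0,0,0,-0.096,0.008,0,0, 0,0,0,-0.116,0.023,0,0]'; python3 c.py .5533 .1541 11 5
```

```text
time_s: 18.25
position: [0.5794, 0.1055, 0.1132]
eef_rot: [-0.0, 0.143, 0.99, -0.0]
force: [-5.4, 3.1, -5.7]
opening: 0.0196
gripper_force: 30.0
ang -61.79 rad 0.0551 pos [0.5794 0.1055 0.1132] F [-5.4  3.1 -5.7] dz 0.0
radial F -5.3 tang ccw F -3.3
[-0.012  0.017] [-0.022  0.035] [-0.028  0.055] [-0.031  0.076] [-0.029  0.097]
```

```bash
python3 -m handwheel '[0,0,0,-0.012,0.017,0,0, 0,0,0,-0.022,0.035,0,0, 0,0,0,-0.028,0.055,0,0, 0,0,0,-0.031,0.076,0,0, 0,0,0,-0.029,0.097,0,0]'; python3 c.py .5533 .1541 4 3
```

```text
time_s: 18.75
position: [0.6078, 0.1479, 0.1133]
eef_rot: [0.001, 0.143, 0.99, -0.0]
force: [4.8, -3.8, -13.0]
opening: 0.0193
gripper_force: 30.0
ang -6.52 rad 0.0549 pos [0.6078 0.1479 0.1133] F [  4.8  -3.8 -13. ] dz 0.001
radial F 5.2 tang ccw F -3.2
[-0.     0.007] [0.002 0.014] [0.005 0.022]
```

Run:
```python
from h import *
from scipy.optimize import least_squares
s,p,_=pose()
P=np.array([(.5551,.2091),(.5018,.1738),(.5188,.1111),(.5794,.1055),p[:2]])
f=least_squares(lambda c:np.hypot(*(P-c).T)-.055,[.555,.152]); print(f.x,f.fun.round(4))
```

```text
[0.5531942 0.1540243] [ 0.0001  0.0001  0.      0.0001 -0.    ]
```

Residuals are ≤0.1 mm about (0.5532, 0.1540). The target angle is 4.3°, 10.8° still to go.

```bash
python3 -m handwheel '[0,0,0,0,0.007,0,0, 0,0,0,0.002,0.013,0,0, 0,0,0,0.002,0.013,0,0]'; python3 c.py .55319 .15402 2 3
```

```text
time_s: 19.05
position: [0.6081, 0.1551, 0.1134]
eef_rot: [0.001, 0.143, 0.99, 0.0]
force: [7.2, 1.9, -16.1]
opening: 0.0192
gripper_force: 30.0
ang 1.09 rad 0.0549 pos [0.6081 0.1551 0.1134] F [  7.2   1.9 -16.1] dz 0.001
radial F 7.2 tang ccw F 1.7
[-0.001  0.005] [0.001 0.008] [0.002 0.012]
```

```bash
python3 -m handwheel '[0,0,0,0,0.003,0.001,0, 0,0,0,0.001,0.006,0.002,0, 0,0,0,0.001,0.006,0.002,0]'; python3 c.py .55319 .15402 2 3
```

```text
time_s: 19.35
position: [0.6082, 0.1578, 0.1132]
eef_rot: [0.001, 0.143, 0.99, 0.0]
force: [0.5, -1.0, 0.7]
opening: 0.0197
gripper_force: 30.0
ang 3.95 rad 0.0551 pos [0.6082 0.1578 0.1132] F [ 0.5 -1.   0.7] dz 0.0
radial F 0.4 tang ccw F -1.0
[0.001 0.003] [0.003 0.007] [0.005 0.01 ]
```

Run:
```python
from h import *
d=viewer.camera("wrist"); b=cv2.cvtColor(d["frame"],cv2.COLOR_RGB2GRAY); a=cv2.imread("pics/ref_wrist.png",0)
cv2.imwrite("pics/now.png",np.hstack([cv2.imread("pics/ref_wrist.png")[60:330,160:360],d["frame"][60:330,160:360,::-1]]))
u,v=proj(d,[.5544,.1537,.12]); print(u,v,pose()[1:2])
s,p,r=pose(); print([proj(d,p+[0,0,k]).round(0) for k in(0,.03)])
```

```text
227.47137458005963 148.36320378410556 (array([0.60815668, 0.15779131, 0.11313216]),)
[array([258., 220.]), array([258., 236.])]
```

View pics/now.png

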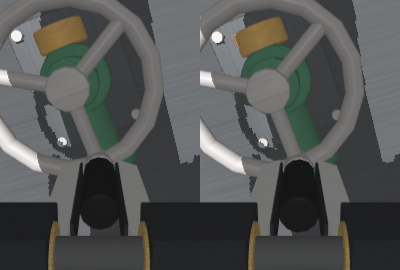

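Both panels look alike: left at the stop, right now, spokes at the same angle. I'll measure the residual rotation numerically.

Run:
```python
from h import *
im=cv2.imread("pics/now.png",0).astype(np.float32); A,B=im[:,:200],im[:,200:]
pts=dict(hub=(67,88,18),j1=(120,28,14),spk=(86,132,10),brass=(60,36,16),bolt=(17,36,8),handle=(100,195,20),rimR=(157,90,10),spoke2=(95,58,10))
C=np.array([67,88.])
for n,(x,y,h) in pts.items():
    t=A[max(0,y-h):y+h,max(0,x-h):x+h]
    M=np.eye(2,3,dtype=np.float32); 
    W=np.float32([[1,0,max(0,x-h)],[0,1,max(0,y-h)]])
    try: cc,W2=cv2.findTransformECC(t,B,W.copy(),cv2.MOTION_TRANSLATION,(3,200,1e-5)); d=(W2-W)[:,2]
    except cv2.error as e: print(n,"fail"); continue
    print(n,d.round(2),round(cc,3))
```

```text
hub [0.41 1.66] 0.945
j1 [0.92 2.67] 0.998
spk [-1.06 -0.78] 0.994
brass [1.58 0.94] 0.993
bolt [0.59 1.31] 0.995
handle [-0.78  3.01] 0.975
rimR [1.71 1.08] 0.828
spoke2 [0.93 1.97] 0.996
```

```bash
python3 -m handwheel '[0,0,0,0.001,0.003,0,0, 0,0,0,0.001,0.003,0,0]'; python3 c.py .55319 .15402 2 1
cat > m.py <<'E'
from h import *
b=cv2.cvtColor(viewer.camera("wrist")["frame"],cv2.COLOR_RGB2GRAY); a=cv2.imread("pics/ref_wrist.png",0)
def lines(g):  # spoke direction via fit of the three spokes' mid lines in polar unwrapping about the hub
    out=[]
    c=cv2.HoughCircles(cv2.GaussianBlur(g,(3,3),1)[110:190,185:270],cv2.HOUGH_GRADIENT,1,50,param1=80,param2=12,minRadius=16,maxRadius=30)
    return c[0,0]+[185,110,0]
ca,cb=lines(a),lines(b); print(ca,cb)
# rotation of wheel: euclidean ECC on masked square of hub + spokes (upper right & lower), excluding fingers
for n,poly in dict(wheel=[(215,130),(275,75),(305,110),(245,160),(252,210),(232,205),(222,165)],body=[(172,88),(195,72),(225,70),(255,85),(245,115),(195,118),(172,105)]).items():
    m=np.zeros_like(a); cv2.fillPoly(m,[np.array(poly)],255)
    W=np.float32([[1,0,0],[0,1,1]])
    cc,W=cv2.findTransformECC(a,b,W,cv2.MOTION_EUCLIDEAN,(3,300,1e-6),m,3)
    print(n,"rot deg (+ = clockwise in picture)",np.degrees(np.arctan2(W[1,0],W[0,0])).round(2),"hub shift",(W@[227,148,1]-[227,148]).round(2),round(cc,3))
E
python3 m.py
```

```text
time_s: 19.6
position: [0.608, 0.1593, 0.113]
eef_rot: [0.0, 0.143, 0.99, 0.0]
force: [1.3, -1.0, 6.1]
opening: 0.0193
gripper_force: 30.0
ang 5.5 rad 0.0551 pos [0.608  0.1593 0.113 ] F [ 1.3 -1.   6.1] dz 0.0
radial F 1.2 tang ccw F -1.1
[0.001 0.003] 
[225.5 150.5  23.5] [223.5        153.5         23.60000038]
wheel rot deg (+ = clockwise in picture) -1.49 hub shift [-1.44  2.98] 0.993
body rot deg (+ = clockwise in picture) 0.52 hub shift [-0.93  2.02] 0.952
```

Run:
```python
from h import *
im=cv2.imread("pics/now.png",0); a0,b0=im[:,:200],im[:,200:]; c0=cv2.cvtColor(viewer.camera("wrist")["frame"],cv2.COLOR_RGB2GRAY)[60:330,160:360]
P=dict(wheel=[(55,70),(115,15),(145,50),(85,100),(92,150),(72,145),(62,105)],spokes=[(80,75),(120,20),(130,35),(92,80),(80,100),(95,145),(75,145),(65,110)],
 body=[(12,28),(35,12),(65,10),(95,25),(85,55),(35,58),(12,45)],plate=[(5,20),(30,12),(85,15),(85,50),(35,55),(35,60),(5,50)])
for n,poly in P.items():
    m=np.zeros_like(a0); cv2.fillPoly(m,[np.array(poly)],255)
    for nm,b in(("at3.95",b0),("now",c0)):
        try:cc,W=cv2.findTransformECC(a0,b,np.float32([[1,0,0],[0,1,1]]),cv2.MOTION_EUCLIDEAN,(3,500,1e-6),m,3)
        except cv2.error: print(n,nm,"fail");continue
        print(n,nm,np.degrees(np.arctan2(W[1,0],W[0,0])).round(2),round(cc,3))
```

```text
wheel at3.95 -0.35 0.972
wheel now -1.49 0.993
spokes at3.95 0.24 0.997
spokes now -1.03 0.997
body at3.95 0.53 0.973
body now 0.51 0.95
plate at3.95 0.46 0.97
plate now 0.48 0.949
```

```bash
python3 -m handwheel '[0,0,0,-0.001,-0.003,0,0, 0,0,0,-0.001,-0.003,0,0, 0,0,0,-0.001,-0.003,0,0]'; python3 c.py .55319 .15402 2 1
```

```text
time_s: 20.0
position: [0.6081, 0.1581, 0.113]
eef_rot: [0.0, 0.143, 0.99, 0.0]
force: [0.9, 1.1, 5.7]
opening: 0.0194
gripper_force: 30.0
ang 4.3 rad 0.0551 pos [0.6081 0.1581 0.113 ] F [0.9 1.1 5.7] dz 0.0
radial F 1.0 tang ccw F 1.0
[0.001 0.004]
```

The angle reads 4.3°, the stop angle plus two full turns, with the grip holding at low force. Handing in.

```bash
python3 -c "
from rig import manip
print(manip.sign_off())"
```

```text
the job is handed in; nothing more can be done
None
```

The filler cap is pressed fully home and the valve was closed to its stop, then backed off two turns (within about 1° by my measurement), handed in at about 20 s with the handle still gripped; nothing loose was touched as far as I saw, though I took no final picture of the bench.

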